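# Give the cheese press one more turn

## Task

The cheese on the kitchen counter is due for more pressure: push the press's hand wheel round clockwise (seen from above) by its upright red handle through exactly one full turn, so that the handle ends where it started, then move clear. Push the handle with the fingertips or the outside of the fingers only, never taking it between them, and leave the other things on the counter standing where they are.

Things in the scene. Friction and masses are not known exactly. Their poses are not given: they have to be found in the camera images.
- wheel_hub (a point): Centre of the top of the steel hub of the hand wheel, on the wheel's upright axis; 216 mm above the counter. The wheel lies level on top of a fixed, small screw press (white base 170 x 200 mm, two steel posts, crossbar, steel mould under it; everything fixed but the wheel stays below 195 mm). Wheel: black, four spokes, rim 142 mm over all, rim and spokes between 200 and 212 mm above the counter. Hub 34 mm across. Nothing stands above the hub except the handle.
- handle: Upright red cylindrical handle on the end of one spoke, at the rim, 65 mm from the wheel's axis; 22 mm in diameter, 60 mm tall, from 210 to 270 mm above the counter. Origin on its centre line at its lower end, z up. It goes round with the wheel and also spins freely on its own pin. Its starting place on the circle differs from run to run.
- wheel (a joint): Turn of the hand wheel in rad, growing clockwise seen from above; one turn is 6.283. Any start between 0 and 3; the wheel runs freely from -1 to 13. Stiff: about 4 N at the handle to turn it, more when fast; it stays where it is left and does not coast. (The press plate goes down 5 mm a turn; the wheel stays at its height.)
- mug_mid (a point): Loose white mug, 78 mm wide, 85 mm tall, near the press; point on its axis half-way up. Leave alone.
- green_tin_mid (a point): Loose green tin with white label and top, 64 mm wide, 110 mm tall, near the press; point at its centre. Leave alone.
- yellow_tin_mid (a point): Loose yellow tin with white label and top, 90 mm wide, 130 mm tall, beyond the press; point at its centre. Leave alone.
- mould_ring_mid (a point): Loose steel ring (spare cheese mould), 94 mm wide, 60 mm tall; point at its centre. Leave alone.
- tub_mid (a point): Loose white food tub with blue lid, 138 x 138 mm, 77 mm tall; point at its centre. Leave alone.
- spoon_grip (a point): Loose spoon lying on the counter; point on its handle. Leave alone.

How it is judged:
On the way, in this order (a step that is already met when the one before it is completed fails the run):
1. the fingers have pushed the handle to the opposite side of the wheel (distance of handle from where it was at the start of the episode above 0.118 m and contact force between the fingers and handle above 0.3 N).
2. the fingers push the handle on through the last quarter (distance of handle from where it was at the start of the episode below 0.08 m and value of joint wheel above 4 rad and contact force between the fingers and handle above 0.3 N).
At the end, for the whole second after the job is handed in: the wheel has gone one turn clockwise and rests with its handle within 15 mm (13 degrees) of where it started; the other things are within 20 mm of where they stood (distance of handle from where it was at the start of the episode below 0.015 m and value of joint wheel between 5.9 and 9.7 rad and velocity of joint wheel between -0.05 and 0.05 rad/s and distance of each of mug_mid, green_tin_mid, yellow_tin_mid, mould_ring_mid, tub_mid, spoon_grip from where it was at the start of the episode below 0.02 m); the robot touches nothing.
It fails at once if the handle is taken between the fingers (horizontal distance between the grasp point and handle below 0.012 m and z of the grasp point in the frame of handle below 0.055 m).
It fails at once if another thing on the counter is shoved or lifted more than 20 mm (distance of any of mug_mid, green_tin_mid, yellow_tin_mid, mould_ring_mid, tub_mid, spoon_grip from where it was at the start of the episode above 0.02 m).
It also fails if it takes over 58 s, if anything falls off the work surface, if the arm or the gripper's body presses on something with over 40 N, if the wrist force passes 120 N, or if a joint passes its speed limit or range.

## Robot

A 6-joint arm with a two-finger parallel gripper is mounted at the origin on the work surface. World frame = base frame: x ahead of the robot, y to its left, z up, the work surface at z = 0. Lengths are in m, angles in rad, forces in N, time in s.
With the tool pointing down it reaches from about 0.375 to 0.975 m from the base axis. Payload 3.8 kg.
Tool frame: the origin (TCP) lies midway between the tips of the shut fingers; the grasp point (between the pads) lies 19 mm behind it; z points along the fingers, y is the line along which they close (so a half turn about z gives the same grasp; the last joint's range is limited). The gripper opens to 85 mm and grips with 20 to 120 N. Pads are 22 mm wide; open, the fingers measure 114 mm over their backs; the gripper's body (76 mm by 85 mm) begins 54 mm behind the grasp point. The pads swing forward as they close: fully open they stand 13 mm farther back than shut.
Start: joints at [1.192, 0.264, 1.604, -0, 1.274, -0.037], TCP at [0.226, 0.636, 0.231] pointing down, gripper open.
Joint ranges: [-2.63, 2.63], [-0.94, 2.18], [0.31, 2.57], [-1.31, 4.45], [0, 2.66], [-2.55, 2.55]. Speed limits (rad/s): [2.57, 2.57, 3.14, 3.14, 3.14, 3.14].

## Interface

Orientations are given as a rotation vector (axis times angle).
In Python, from workcell import bot, imaging gives the robot as it stands.
- The arm moves only by the tool step_arm, never from a script. Its argument "series" is a list of rows, each an object of numbers: "grip": the closure, from -1 (fully open) to 1 (shut); "x", "y", "z": the shift along the tool's x, y, z normalised to -1 to 1, where 1 is 500 mm; "ax", "ay", "az": the turn, a rotation vector about the tool's x, y, z normalised to -1 to 1, where 1 is 30 degrees. A call has 1 to 12 rows; each row is the pose to reach, as a shift and turn from the pose commanded when the call began, along the tool's axes at that moment; what a row does not reach only later rows make up. A row lasts 1/10 s, in which the tool goes at most 50 mm and 8.59 degrees, less where a joint would pass 70% of its speed; a pose out of reach is approached as far as the arm can. A call with a number of a shift or a turn outside -1 to 1 is refused whole. A call with a gripper value outside its range is refused whole. The fingers move at their own pace and stop on an object; "force" is the grip in N (left out, the last holds). Time passes only in rows, so rows that repeat a pose let the fingers close. It gives the time, the measured TCP pose, the force, the opening and the grip force at its end, in the units of the state.
- bot.read_state(): the state, without advancing time (a new reading comes with each control period).
- imaging.read_camera(name): name is "scene" or "top" or "wrist"; returns a dict with "img" (384x512x3 uint8, red, green, blue), "fx", "fy", "cx", "cy" (pixels), "R" (3x3) and "t" (3): a world point X has camera coordinates R X + t. Camera axes: x right, y down, z forward; pixel columns grow to the right and rows downward; lengths in m; the calibration is good to about 2 mm. A picture is of the moment at which its call begins. There is no depth.
- bot.finish_job(): hands the job in; it is judged then, once.
The state is a dict: "time": time; "q": joint angles; "joint_vel": joint speeds; "joint_torque": joint torques, N m; "tool_pos": TCP position; "tcp_rot": TCP orientation; "wrist_force": force on the tool from outside, world axes, zero at the start; "torque": the same for the moment, N m; "width": opening from 0.0 (shut) to 1.0 (fully open); "grip_force": force on a finger pad.
Only numpy, scipy, OpenCV 4.12 (cv2) and the standard library are available. Lean on these libraries where they do the work, as an engineer would, in place of code of your own. Each camera call takes 0.05 s, during which the arm holds its last target. There are 200 camera calls.

## Working session

There is one attempt and no reset: what is moved stays moved. The work goes in short steps, Python scripts to look and compute and a tool call to move; the robot and the scene stay as the last step left them, time stands still between calls to the robot, and variables do not carry over. Pictures are saved under pics/ and viewed, at most 10 in all, crops included, and the job is handed in when it is done.

Besides the shell and the picture viewer there is one more tool, called by a JSON object that holds its "name" and its "arguments", one argument or row to a line. step_arm: Moves the arm, as the interface text tells. Scaled input: -1 to 1 covers 500 mm each way for a shift and 30 degrees each way for a turn. Its arguments: {"type":"object","properties":{"series":{"type":"array","items":{"type":"object","properties":{"grip":{"type":"number"},"x":{"type":"number","minimum":-1,"maximum":1},"y":{"type":"number","minimum":-1,"maximum":1},"z":{"type":"number","minimum":-1,"maximum":1},"ax":{"type":"number","minimum":-1,"maximum":1},"ay":{"type":"number","minimum":-1,"maximum":1},"az":{"type":"number","minimum":-1,"maximum":1}}}},"force":{"type":"number"}},"required":["series"]}

```bash
mkdir -p pics; ls; python3 - <<'E'
from workcell import bot, imaging
import cv2, numpy as np
s=bot.read_state(); print(s)
ims=[]
for n in ("scene","top"):
    c=imaging.read_camera(n); np.savez(f"pics/{n}0.npz",**c); cv2.imwrite(f"pics/{n}0.png",c["img"][:,:,::-1])
    print(n,c["fx"],c["cx"],c["cy"],c["R"].round(4).tolist(),c["t"])
    h=cv2.cvtColor(c["img"],cv2.COLOR_RGB2HSV)
    m=(((h[...,0]<8)|(h[...,0]>172))&(h[...,1]>140)&(h[...,2]>60)).astype(np.uint8)
    k,l,st,ce=cv2.connectedComponentsWithStats(m)
    for i in range(1,k):
        if st[i,4]>20: print(st[i],ce[i])
E
```

```text
pics
{'time': 0.0, 'q': array([ 1.19210746e+00,  2.64773733e-01,  1.60542935e+00, -5.92821119e-06,
        1.27371545e+00, -3.68914164e-02]), 'joint_vel': array([-0.00027231,  0.00032827,  0.00218682,  0.00050821, -0.00065065,
        0.0014221 ]), 'joint_torque': array([ 1.53554643e-03, -5.15129900e+01, -3.67314363e+01,  1.62409009e-05,
        1.29533277e-02, -1.41909678e-05]), 'tool_pos': array([0.22596225, 0.63524282, 0.2299183 ]), 'tcp_rot': array([-0.53420084, -3.09535803,  0.00357618]), 'wrist_force': array([ 0.13559671,  0.11560731, -0.63471949]), 'torque': array([-0.02709112,  0.0388464 , -0.03807555]), 'grip_force': 0.0, 'width': 0.9986096830655586}
scene 426.86150646372516 257.1475372280696 183.98709291916165 [[-0.7867, 0.6171, -0.0172], [0.4002, 0.4886, -0.7753], [-0.47, -0.6168, -0.6313]] [ 0.50978136 -0.08423811  1.38157863]
[345 173  14  28 272] [351.44852941 186.52205882]
top 369.7051824117676 261.5992049739579 185.8986814769742 [[0.0101, -0.9997, -0.0234], [-0.9843, -0.0058, -0.1763], [0.1761, 0.0248, -0.9841]] [-0.06826457  0.58580631  0.91706602]
[148 200  18  14 166] [156.40963855 206.77710843]
```

View pics/scene0.png

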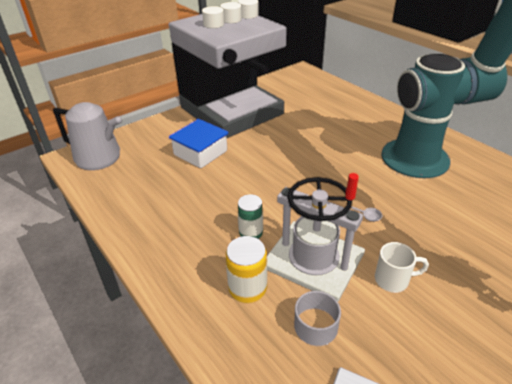

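View pics/top0.png

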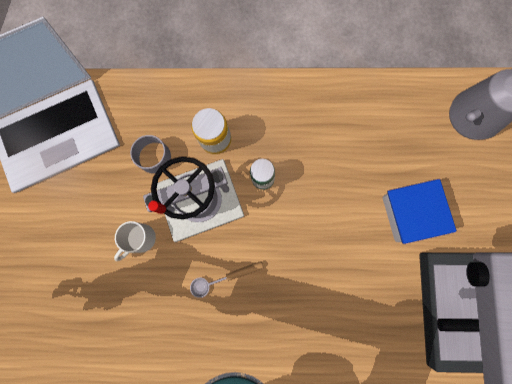

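The scene view shows the red handle at about (351,187) and the hub at about (320,197). In the top view the handle is at (156,207), the hub at (181,187), the mug at (134,238) and the ring at (150,153), both below wheel height.

```bash
cat > h.py <<'E'
import numpy as np, cv2
def ray(c,u,v):
    R,t=c["R"],c["t"]; d=R.T@np.array([(u-c["cx"])/c["fx"],(v-c["cy"])/c["fy"],1]); return -R.T@t,d
def onz(c,u,v,z):
    o,d=ray(c,u,v); return o+d*(z-o[2])/d[2]
def red(c):
    h=cv2.cvtColor(c["img"],cv2.COLOR_RGB2HSV)
    m=(((h[...,0]<8)|(h[...,0]>172))&(h[...,1]>140)&(h[...,2]>60)).astype(np.uint8)
    k,l,st,ce=cv2.connectedComponentsWithStats(m); i=1+np.argmax(st[1:,4]); return ce[i],st[i]
def tri(a,b):
    A=np.zeros((3,3));y=np.zeros(3)
    for o,d in(a,b):
        d=d/np.linalg.norm(d);P=np.eye(3)-np.outer(d,d);A+=P;y+=P@o
    p=np.linalg.solve(A,y); return p,np.linalg.norm(np.cross(p-a[0],a[1]/np.linalg.norm(a[1])))
E
python3 - <<'E'
from h import *
S=dict(np.load("pics/scene0.npz"));T=dict(np.load("pics/top0.npz"))
print("handle tri",tri(ray(S,*red(S)[0]),ray(T,*red(T)[0])), "z.24",onz(S,*red(S)[0],.24),onz(T,*red(T)[0],.24))
# rim: black pixels around wheel -> outer hull -> world circle at z=.206
for n,c,(x0,y0,x1,y1) in(("S",S,(280,172,358,226)),("T",T,(145,150,222,225))):
    g=c["img"].max(2); m=np.zeros(g.shape,np.uint8); m[y0:y1,x0:x1]=(g[y0:y1,x0:x1]<50)
    k,l,st,ce=cv2.connectedComponentsWithStats(m); i=1+np.argmax(st[1:,4]); print(n,st[i])
    pts=np.argwhere(l==i)[:,::-1]; hull=cv2.convexHull(pts.astype(np.float32)[:,None])[:,0]
    W=np.array([onz(c,*p,.206)[:2] for p in hull])
    (x,y),r=cv2.minEnclosingCircle(W.astype(np.float32)); 
    A=np.c_[2*W,np.ones(len(W))]; q=np.linalg.lstsq(A,(W**2).sum(1),rcond=None)[0]
    print("enc",x,y,r,"fit",q[:2],np.sqrt(q[2]+q[0]**2+q[1]**2))
print("hub",tri(ray(S,320,197),ray(T,181,187)))
for n,p,z in(("mug",(133,237),.08),("green",(262,167),.11),("yellow",(209,122),.13),("ring",(150,152),.06),("spoon",(200,287),.01)): print(n,onz(T,*p,z))
E
```

```text
handle tri (array([0.50732454, 0.15043336, 0.24115366]), np.float64(0.0009175022170268186)) z.24 [0.50692375 0.1490107  0.24      ] [0.50685435 0.15149575 0.24      ]
S [287 178  64  43 616]
enc 0.5548237562179565 0.10502633452415466 0.0705711841583252 fit [0.55551662 0.10482713] 0.06906253994275864
T [ 151  157   65   62 1095]
enc 0.554384708404541 0.10517781972885132 0.07280199229717255 fit [0.5553525 0.1066957] 0.06967816465255261
hub (array([0.55503227, 0.10858658, 0.20999233]), np.float64(0.0008790425866700294))
mug [0.44956071 0.25585254 0.08      ]
green [ 0.62344673 -0.06554198  0.11      ]
yellow [0.73297732 0.06700939 0.13      ]
ring [0.6745345  0.23384374 0.06      ]
spoon [0.32420962 0.09588185 0.01      ]
```

```bash
cat >> h.py <<'E'
from scipy.spatial.transform import Rotation
HUB=np.array([.555,.1055]); PHI0=np.arctan2(.150-.1055,.507-.555)
def rho(d,hx=.011,hy=.0145,r=.011):   # reach of rounded box along tool-frame dir d
    s=np.linspace(0,.05,5001)[:,None]*np.abs(d); e=np.maximum(s-[hx,hy],0)
    return np.linspace(0,.05,5001)[np.hypot(*e.T)<=r][-1]
def P(turn,R,gap=0):                  # TCP xy when handle has gone 'turn' degrees clockwise
    a=PHI0-np.radians(turn); t=np.array([np.sin(a),-np.cos(a)])
    return HUB+.065*np.array([np.cos(a),np.sin(a)])-(rho((R.T@[*t,0])[:2])+gap)*t
def cmd(s,xyz):
    R=Rotation.from_rotvec(s["tcp_rot"]).as_matrix(); return (R.T@(np.array(xyz)-s["tool_pos"])/.5).round(3)
E
python3 - <<'E'
from h import *
from workcell import bot
s=bot.read_state();R=Rotation.from_rotvec(s["tcp_rot"]).as_matrix();print(R.round(3))
p=P(0,R,.015);print(p,cmd(s,[*s["tool_pos"][:2],.33]),cmd(s,[*p,.33]))
E
```

```text
[[-0.942  0.335 -0.001]
 [ 0.335  0.942 -0.002]
 [ 0.    -0.002 -1.   ]]
[0.47826885 0.11834104] [ 0.  -0.  -0.2] [-0.822 -0.805 -0.198]
```

{"name": "step_arm", "arguments": {
  "series": [
    {"grip":1,"x":0,"y":0,"z":-0.1},
    {"grip":1,"x":0,"y":0,"z":-0.2},
    {"grip":1,"x":-0.08,"y":-0.08,"z":-0.2},
    {"grip":1,"x":-0.16,"y":-0.16,"z":-0.2},
    {"grip":1,"x":-0.24,"y":-0.24,"z":-0.2},
    {"grip":1,"x":-0.32,"y":-0.32,"z":-0.2},
    {"grip":1,"x":-0.4,"y":-0.39,"z":-0.2},
    {"grip":1,"x":-0.48,"y":-0.47,"z":-0.2},
    {"grip":1,"x":-0.56,"y":-0.55,"z":-0.2},
    {"grip":1,"x":-0.62,"y":-0.61,"z":-0.2},
    {"grip":1,"x":-0.68,"y":-0.67,"z":-0.2},
    {"grip":1,"x":-0.72,"y":-0.71,"z":-0.2}
  ],
  "force": 20
}}

```text
validation failed for argument at $.se...
```

```bash
python3 - <<'E'
from h import *
from workcell import bot
s=bot.read_state();R=Rotation.from_rotvec(s["tcp_rot"]).as_matrix();print(R.round(3),s["tool_pos"],s["q"].round(2),s["width"])
p=P(0,R,.015);print(p,cmd(s,[*p,.33]),cmd(s,[*p,.228]))
E
```

```text
[[-0.942  0.335 -0.001]
 [ 0.335  0.942 -0.002]
 [ 0.    -0.002 -1.   ]] [0.22596948 0.6353292  0.23006278] [ 1.19  0.26  1.61  0.    1.27 -0.04] 0.9961214324648504
[0.47826885 0.11834104] [-0.822 -0.805 -0.198] [-0.822 -0.805  0.006]
```

The whole call was refused and nothing moved. I'll retry with every field filled in.

{"name": "step_arm", "arguments": {
  "series": [
    {"x":0.0,"y":0.0,"z":-0.1,"ax":0.0,"ay":0.0,"az":0.0,"grip":1.0},
    {"x":0.0,"y":0.0,"z":-0.2,"ax":0.0,"ay":0.0,"az":0.0,"grip":1.0}
  ],
  "force": 20
}}

```text
time: 0.3
tool_pos: [0.2255, 0.6341, 0.3283]
tcp_rot: [-0.534, -3.094, 0.012]
wrist_force: [-0.1, 1.4, 1.1]
width: 0.688
grip_force: 0.0
```

{"name": "step_arm", "arguments": {
  "series": [
    {"x":-0.07,"y":-0.07,"z":0.0,"ax":0.0,"ay":0.0,"az":0.0,"grip":1.0},
    {"x":-0.14,"y":-0.14,"z":0.0,"ax":0.0,"ay":0.0,"az":0.0,"grip":1.0},
    {"x":-0.21,"y":-0.21,"z":0.0,"ax":0.0,"ay":0.0,"az":0.0,"grip":1.0},
    {"x":-0.28,"y":-0.28,"z":0.0,"ax":0.0,"ay":0.0,"az":0.0,"grip":1.0},
    {"x":-0.35,"y":-0.35,"z":0.0,"ax":0.0,"ay":0.0,"az":0.0,"grip":1.0},
    {"x":-0.42,"y":-0.42,"z":0.0,"ax":0.0,"ay":0.0,"az":0.0,"grip":1.0},
    {"x":-0.49,"y":-0.49,"z":0.0,"ax":0.0,"ay":0.0,"az":0.0,"grip":1.0},
    {"x":-0.56,"y":-0.55,"z":0.0,"ax":0.0,"ay":0.0,"az":0.0,"grip":1.0},
    {"x":-0.63,"y":-0.62,"z":0.0,"ax":0.0,"ay":0.0,"az":0.0,"grip":1.0},
    {"x":-0.7,"y":-0.69,"z":0.0,"ax":0.0,"ay":0.0,"az":0.0,"grip":1.0},
    {"x":-0.77,"y":-0.75,"z":0.0,"ax":0.0,"ay":0.0,"az":0.0,"grip":1.0},
    {"x":-0.82,"y":-0.8,"z":0.0,"ax":0.0,"ay":0.0,"az":0.0,"grip":1.0}
  ]
}}

```text
time: 1.5
tool_pos: [0.4791, 0.1191, 0.3309]
tcp_rot: [0.537, 3.095, -0.001]
wrist_force: [-0.4, 0.4, 0.0]
width: 0.001
grip_force: 0.0
```

```bash
python3 - <<'E'
from h import *
from workcell import bot, imaging
c=imaging.read_camera("wrist");cv2.imwrite("pics/w1.png",c["img"][:,:,::-1])
s=bot.read_state();R=Rotation.from_rotvec(s["tcp_rot"]).as_matrix();print(R.round(3),s["tool_pos"],s["q"].round(2),s["width"])
p=P(0,R,.015);print(p,cmd(s,[*p,.33]),cmd(s,[*p,.228]))
print(onz(c,*red(c)[0],.25),red(c))
E
```

```text
[[-0.941  0.339  0.001]
 [ 0.339  0.941 -0.005]
 [-0.003 -0.004 -1.   ]] [0.48081035 0.11523332 0.33072342] [ 0.19 -0.13  1.84 -0.    1.43 -1.04] -0.0009786420131246705
[0.47830284 0.11837771] [0.007 0.004 0.001] [0.007 0.005 0.205]
[0.50868796 0.14681611 0.25      ] (array([301.49355116, 216.86328461]), array([ 283,  193,   40,   47, 1163], dtype=int32))
```

View pics/w1.png

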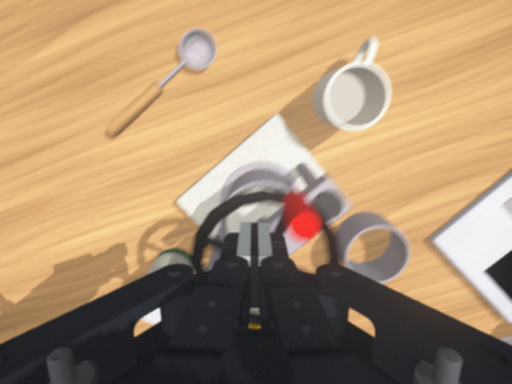

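The wrist view shows the handle top at about (303,222), clear of the closed fingertips at about (255,240). I'm descending behind the handle.

{"name": "step_arm", "arguments": {
  "series": [
    {"x":0.0,"y":0.0,"z":0.07,"ax":0.0,"ay":0.0,"az":0.0,"grip":1.0},
    {"x":0.0,"y":0.0,"z":0.14,"ax":0.0,"ay":0.0,"az":0.0,"grip":1.0},
    {"x":0.0,"y":0.0,"z":0.205,"ax":0.0,"ay":0.0,"az":0.0,"grip":1.0},
    {"x":0.0,"y":0.0,"z":0.205,"ax":0.0,"ay":0.0,"az":0.0,"grip":1.0},
    {"x":0.0,"y":0.0,"z":0.205,"ax":0.0,"ay":0.0,"az":0.0,"grip":1.0}
  ]
}}

```text
time: 2.05
tool_pos: [0.4778, 0.1217, 0.2281]
tcp_rot: [-0.534, -3.094, 0.001]
wrist_force: [0.4, 0.1, 0.2]
width: 0.003
grip_force: 0.0
```

```bash
python3 - <<'E'
from h import *
from workcell import bot
s=bot.read_state();R=Rotation.from_rotvec(s["tcp_rot"]).as_matrix();print(R.round(3),s["tool_pos"],s["wrist_force"])
for a in range(0,100,8): print(a,cmd(s,[*P(a,R),.228]))
E
```

```text
[[-0.942  0.335 -0.002]
 [ 0.335  0.942 -0.   ]
 [ 0.001 -0.001 -1.   ]] [0.4778384  0.12168993 0.22811467] [0.36651815 0.06459512 0.17872542]
0 [-0.015  0.022  0.   ]
8 [-0.015  0.039  0.   ]
16 [-0.019  0.058  0.   ]
24 [-0.026  0.078  0.   ]
32 [-0.038  0.098  0.   ]
40 [-0.054  0.115  0.   ]
48 [-0.07   0.129  0.   ]
56 [-0.088  0.141 -0.   ]
64 [-0.106  0.149 -0.   ]
72 [-0.124  0.155 -0.   ]
80 [-0.142  0.158 -0.   ]
88 [-0.159  0.159 -0.   ]
96 [-0.176  0.159 -0.   ]
```

{"name": "step_arm", "arguments": {
  "series": [
    {"x":-0.015,"y":0.022,"z":0.0,"ax":0.0,"ay":0.0,"az":0.0,"grip":1.0},
    {"x":-0.015,"y":0.039,"z":0.0,"ax":0.0,"ay":0.0,"az":0.0,"grip":1.0},
    {"x":-0.019,"y":0.058,"z":0.0,"ax":0.0,"ay":0.0,"az":0.0,"grip":1.0},
    {"x":-0.026,"y":0.078,"z":0.0,"ax":0.0,"ay":0.0,"az":0.0,"grip":1.0},
    {"x":-0.038,"y":0.098,"z":0.0,"ax":0.0,"ay":0.0,"az":0.0,"grip":1.0},
    {"x":-0.054,"y":0.115,"z":0.0,"ax":0.0,"ay":0.0,"az":0.0,"grip":1.0},
    {"x":-0.07,"y":0.129,"z":0.0,"ax":0.0,"ay":0.0,"az":0.0,"grip":1.0},
    {"x":-0.088,"y":0.141,"z":0.0,"ax":0.0,"ay":0.0,"az":0.0,"grip":1.0},
    {"x":-0.088,"y":0.141,"z":0.0,"ax":0.0,"ay":0.0,"az":0.0,"grip":1.0}
  ]
}}

```text
time: 2.95
tool_pos: [0.5455, 0.1741, 0.2287]
tcp_rot: [0.534, 3.094, 0.002]
wrist_force: [-1.2, 0.3, 0.7]
width: 0.004
grip_force: 0.0
```

```bash
cat >> h.py <<'E'
def show(a0,a1,st=8):
    from workcell import bot, imaging
    s=bot.read_state();R=Rotation.from_rotvec(s["tcp_rot"]).as_matrix();print(s["time"],s["tool_pos"].round(4),s["wrist_force"].round(1),s["q"].round(2))
    for n in("scene","top"):
        c=imaging.read_camera(n);cv2.imwrite(f"pics/{n}_{int(a0)}.png",c["img"][:,:,::-1])
        try:
            ce,b=red(c);p=onz(c,*ce,.24)[:2];d=p-HUB;print(n,p.round(4),b,"r",np.hypot(*d).round(4),"turn",np.degrees(PHI0-np.arctan2(d[1],d[0]))%360)
        except Exception as e: print(n,e)
    for a in np.arange(a0,a1,st): print(a,cmd(s,[*P(a,R),.228]))
E
python3 -c "
from h import *
show(56,160)"
```

```text
2.95 [0.5455 0.1741 0.2287] [-1.2  0.3  0.7] [ 0.27  0.07  1.83  0.    1.24 -0.96]
scene [0.5664 0.1685] [332 189  14  29 292] r 0.064 turn 57.39533049899705
top [0.5688 0.1671] [145 171  13  14  99] r 0.0631 turn 59.767685155331755
56 [ 0.004 -0.004  0.001]
64 [-0.014  0.005  0.001]
72 [-0.032  0.011  0.001]
80 [-0.05   0.014  0.001]
88 [-0.067  0.015  0.001]
96 [-0.083  0.015  0.001]
104 [-0.099  0.014  0.001]
112 [-0.116  0.009  0.002]
120 [-0.133  0.002  0.002]
128 [-0.15  -0.01   0.002]
136 [-0.166 -0.026  0.002]
144 [-0.179 -0.043  0.002]
152 [-0.189 -0.061  0.002]
```

{"name": "step_arm", "arguments": {
  "series": [
    {"x":-0.014,"y":0.005,"z":0.0,"ax":0.0,"ay":0.0,"az":0.0,"grip":1.0},
    {"x":-0.032,"y":0.011,"z":0.0,"ax":0.0,"ay":0.0,"az":0.0,"grip":1.0},
    {"x":-0.05,"y":0.014,"z":0.0,"ax":0.0,"ay":0.0,"az":0.0,"grip":1.0},
    {"x":-0.067,"y":0.015,"z":0.0,"ax":0.0,"ay":0.0,"az":0.0,"grip":1.0},
    {"x":-0.083,"y":0.015,"z":0.0,"ax":0.0,"ay":0.0,"az":0.0,"grip":1.0},
    {"x":-0.099,"y":0.014,"z":0.0,"ax":0.0,"ay":0.0,"az":0.0,"grip":1.0},
    {"x":-0.116,"y":0.009,"z":0.0,"ax":0.0,"ay":0.0,"az":0.0,"grip":1.0},
    {"x":-0.133,"y":0.002,"z":0.0,"ax":0.0,"ay":0.0,"az":0.0,"grip":1.0},
    {"x":-0.15,"y":-0.01,"z":0.0,"ax":0.0,"ay":0.0,"az":0.0,"grip":1.0},
    {"x":-0.166,"y":-0.026,"z":0.0,"ax":0.0,"ay":0.0,"az":0.0,"grip":1.0},
    {"x":-0.166,"y":-0.026,"z":0.0,"ax":0.0,"ay":0.0,"az":0.0,"grip":1.0}
  ]
}}

```text
time: 4.15
tool_pos: [0.6194, 0.132, 0.2296]
tcp_rot: [0.536, 3.092, 0.0]
wrist_force: [-0.1, 0.7, 1.8]
width: 0.005
grip_force: 0.8
```

```bash
python3 -c "
from h import *
show(136,232)"
```

```text
4.15 [0.6194 0.132  0.2296] [-0.1  0.7  1.8] [ 0.17  0.18  1.7  -0.    1.25 -1.06]
scene [0.6217 0.1015] [291 184  11  28 258] r 0.0668 turn 140.56205367641053
top [0.6103 0.0931] [182 154   8   9  37] r 0.0567 turn 149.8084365795578
136 [0.001 0.004 0.003]
144 [-0.012 -0.013  0.003]
152 [-0.022 -0.031  0.003]
160 [-0.029 -0.049  0.003]
168 [-0.034 -0.067  0.003]
176 [-0.037 -0.085  0.003]
184 [-0.038 -0.102  0.003]
192 [-0.036 -0.12   0.003]
200 [-0.031 -0.14   0.003]
208 [-0.021 -0.16   0.003]
216 [-0.007 -0.179  0.003]
224 [ 0.009 -0.195  0.003]
```

{"name": "step_arm", "arguments": {
  "series": [
    {"x":-0.012,"y":-0.013,"z":0.002,"ax":0.0,"ay":0.0,"az":0.0,"grip":1.0},
    {"x":-0.022,"y":-0.031,"z":0.002,"ax":0.0,"ay":0.0,"az":0.0,"grip":1.0},
    {"x":-0.029,"y":-0.049,"z":0.002,"ax":0.0,"ay":0.0,"az":0.0,"grip":1.0},
    {"x":-0.034,"y":-0.067,"z":0.002,"ax":0.0,"ay":0.0,"az":0.0,"grip":1.0},
    {"x":-0.037,"y":-0.085,"z":0.002,"ax":0.0,"ay":0.0,"az":0.0,"grip":1.0},
    {"x":-0.038,"y":-0.102,"z":0.002,"ax":0.0,"ay":0.0,"az":0.0,"grip":1.0},
    {"x":-0.036,"y":-0.12,"z":0.002,"ax":0.0,"ay":0.0,"az":0.0,"grip":1.0},
    {"x":-0.031,"y":-0.14,"z":0.002,"ax":0.0,"ay":0.0,"az":0.0,"grip":1.0},
    {"x":-0.021,"y":-0.16,"z":0.002,"ax":0.0,"ay":0.0,"az":0.0,"grip":1.0},
    {"x":-0.007,"y":-0.179,"z":0.002,"ax":0.0,"ay":0.0,"az":0.0,"grip":1.0},
    {"x":-0.007,"y":-0.179,"z":0.002,"ax":0.0,"ay":0.0,"az":0.0,"grip":1.0}
  ]
}}

```text
time: 5.35
tool_pos: [0.5896, 0.0461, 0.2279]
tcp_rot: [-0.535, -3.096, 0.003]
wrist_force: [0.9, -1.3, 4.3]
width: 0.003
grip_force: 0.0
```

```bash
python3 -c "
from h import *
show(216,310)"
```

```text
5.35 [0.5896 0.0461 0.2279] [ 0.9 -1.3  4.3] [ 0.04  0.11  1.79 -0.    1.24 -1.19]
scene [0.5786 0.0605] [293 172   9  15  92] r 0.0509 turn 199.4916426493932
top [0.5652 0.0429] [204 172  12  16 137] r 0.0635 turn 217.89356040444315
216 [-0.005  0.003 -0.   ]
224 [ 0.011 -0.013 -0.   ]
232 [ 0.028 -0.026 -0.   ]
240 [ 0.046 -0.035 -0.   ]
248 [ 0.064 -0.042 -0.   ]
256 [ 0.082 -0.047 -0.   ]
264 [ 0.1   -0.049 -0.   ]
272 [ 0.117 -0.05  -0.   ]
280 [ 0.132 -0.049 -0.   ]
288 [ 0.148 -0.046 -0.   ]
296 [ 0.166 -0.04  -0.   ]
304 [ 0.183 -0.031 -0.   ]
```

View pics/scene_216.png

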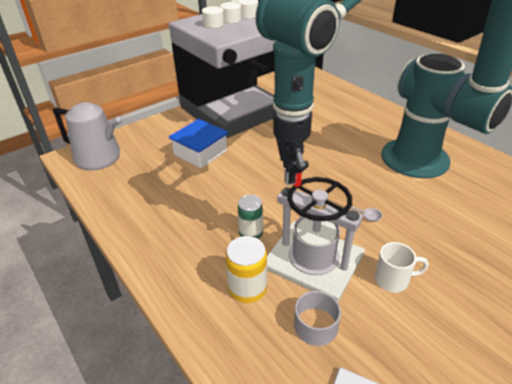

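The scene view shows the handle on the far side at about (297,180), partly hidden by the fingers, and everything else in place. The turn is about 217°, so I'll keep going.

{"name": "step_arm", "arguments": {
  "series": [
    {"x":0.011,"y":-0.013,"z":0.0,"ax":0.0,"ay":0.0,"az":0.0,"grip":1.0},
    {"x":0.028,"y":-0.026,"z":0.0,"ax":0.0,"ay":0.0,"az":0.0,"grip":1.0},
    {"x":0.046,"y":-0.035,"z":0.0,"ax":0.0,"ay":0.0,"az":0.0,"grip":1.0},
    {"x":0.064,"y":-0.042,"z":0.0,"ax":0.0,"ay":0.0,"az":0.0,"grip":1.0},
    {"x":0.082,"y":-0.047,"z":0.0,"ax":0.0,"ay":0.0,"az":0.0,"grip":1.0},
    {"x":0.1,"y":-0.049,"z":0.0,"ax":0.0,"ay":0.0,"az":0.0,"grip":1.0},
    {"x":0.117,"y":-0.05,"z":0.0,"ax":0.0,"ay":0.0,"az":0.0,"grip":1.0},
    {"x":0.132,"y":-0.049,"z":0.0,"ax":0.0,"ay":0.0,"az":0.0,"grip":1.0},
    {"x":0.148,"y":-0.046,"z":0.0,"ax":0.0,"ay":0.0,"az":0.0,"grip":1.0},
    {"x":0.166,"y":-0.04,"z":0.0,"ax":0.0,"ay":0.0,"az":0.0,"grip":1.0},
    {"x":0.166,"y":-0.04,"z":0.0,"ax":0.0,"ay":0.0,"az":0.0,"grip":1.0}
  ]
}}

```text
time: 6.55
tool_pos: [0.5036, 0.0572, 0.2269]
tcp_rot: [-0.533, -3.093, 0.001]
wrist_force: [0.6, -0.9, 1.0]
width: 0.003
grip_force: 0.3
```

```bash
python3 -c "
from h import *
show(296,370)"
```

```text
6.55 [0.5036 0.0572 0.2269] [ 0.6 -0.9  1. ] [ 0.06 -0.05  1.96  0.    1.24 -1.17]
scene [0.4952 0.0861] [327 157  13  27 232] r 0.0629 turn 299.21286382694433
top attempt to get argmax of an empty sequence
296 [-0.004 -0.003 -0.002]
304 [ 0.014  0.006 -0.002]
312 [ 0.03   0.02  -0.002]
320 [ 0.045  0.037 -0.002]
328 [ 0.056  0.055 -0.002]
336 [ 0.065  0.073 -0.002]
344 [ 0.071  0.091 -0.002]
352 [ 0.075  0.109 -0.002]
360 [ 0.077  0.126 -0.002]
368 [ 0.077  0.144 -0.002]
```

{"name": "step_arm", "arguments": {
  "series": [
    {"x":0.014,"y":0.006,"z":0.0,"ax":0.0,"ay":0.0,"az":0.0,"grip":1.0},
    {"x":0.03,"y":0.02,"z":0.0,"ax":0.0,"ay":0.0,"az":0.0,"grip":1.0},
    {"x":0.045,"y":0.037,"z":0.0,"ax":0.0,"ay":0.0,"az":0.0,"grip":1.0},
    {"x":0.056,"y":0.055,"z":0.0,"ax":0.0,"ay":0.0,"az":0.0,"grip":1.0},
    {"x":0.065,"y":0.073,"z":0.0,"ax":0.0,"ay":0.0,"az":0.0,"grip":1.0},
    {"x":0.071,"y":0.091,"z":0.0,"ax":0.0,"ay":0.0,"az":0.0,"grip":1.0},
    {"x":0.073,"y":0.1,"z":0.0,"ax":0.0,"ay":0.0,"az":0.0,"grip":1.0},
    {"x":0.075,"y":0.109,"z":0.0,"ax":0.0,"ay":0.0,"az":0.0,"grip":1.0},
    {"x":0.076,"y":0.115,"z":0.0,"ax":0.0,"ay":0.0,"az":0.0,"grip":1.0},
    {"x":0.076,"y":0.115,"z":0.0,"ax":0.0,"ay":0.0,"az":0.0,"grip":1.0}
  ]
}}

```text
time: 7.65
tool_pos: [0.4894, 0.124, 0.2287]
tcp_rot: [0.534, 3.096, -0.0]
wrist_force: [-0.6, -2.2, 6.1]
width: 0.002
grip_force: 3.2
```

```bash
python3 -c "
from h import *
show(352,370,4)"
```

```text
7.65 [0.4894 0.124  0.2287] [-0.6 -2.2  6.1] [ 0.2  -0.06  1.96 -0.    1.24 -1.03]
scene [0.5061 0.1482] [345 172  14  29 268] r 0.0649 turn 358.2832085314212
top attempt to get argmax of an empty sequence
352 [ 0.003 -0.008  0.001]
356 [0.005 0.001 0.001]
360 [0.005 0.009 0.001]
364 [0.006 0.018 0.001]
368 [0.005 0.027 0.001]
```

The scene view puts the handle about 1 mm from its starting place. I'm backing off, then going up and away.

{"name": "step_arm", "arguments": {
  "series": [
    {"x":0.01,"y":-0.025,"z":0.0,"ax":0.0,"ay":0.0,"az":0.0,"grip":1.0},
    {"x":0.02,"y":-0.05,"z":0.0,"ax":0.0,"ay":0.0,"az":0.0,"grip":1.0},
    {"x":0.02,"y":-0.05,"z":-0.08,"ax":0.0,"ay":0.0,"az":0.0,"grip":1.0},
    {"x":0.02,"y":-0.05,"z":-0.16,"ax":0.0,"ay":0.0,"az":0.0,"grip":1.0},
    {"x":0.02,"y":-0.05,"z":-0.24,"ax":0.0,"ay":0.0,"az":0.0,"grip":1.0},
    {"x":0.04,"y":-0.13,"z":-0.26,"ax":0.0,"ay":0.0,"az":0.0,"grip":1.0},
    {"x":0.04,"y":-0.21,"z":-0.26,"ax":0.0,"ay":0.0,"az":0.0,"grip":1.0},
    {"x":0.04,"y":-0.29,"z":-0.26,"ax":0.0,"ay":0.0,"az":0.0,"grip":1.0},
    {"x":0.04,"y":-0.37,"z":-0.26,"ax":0.0,"ay":0.0,"az":0.0,"grip":1.0},
    {"x":0.04,"y":-0.4,"z":-0.26,"ax":0.0,"ay":0.0,"az":0.0,"grip":1.0},
    {"x":0.04,"y":-0.4,"z":-0.26,"ax":0.0,"ay":0.0,"az":0.0,"grip":1.0},
    {"x":0.04,"y":-0.4,"z":-0.26,"ax":0.0,"ay":0.0,"az":0.0,"grip":1.0}
  ]
}}

```text
time: 8.95
tool_pos: [0.4025, -0.058, 0.3571]
tcp_rot: [-0.536, -3.094, -0.001]
wrist_force: [0.1, 0.6, -0.4]
width: -0.004
grip_force: 0.0
```

```bash
python3 -c "
from h import *
show(999,999)"
```

```text
8.95 [ 0.4025 -0.058   0.3571] [ 0.1  0.6 -0.4] [-0.21 -0.32  1.94  0.    1.51 -1.43]
scene [0.5061 0.1485] [345 173  14  28 261] r 0.0651 turn 358.5042742608351
top [0.5072 0.1522] [148 200  18  14 161] r 0.0668 turn 1.485182036435306
```

View pics/scene_999.png

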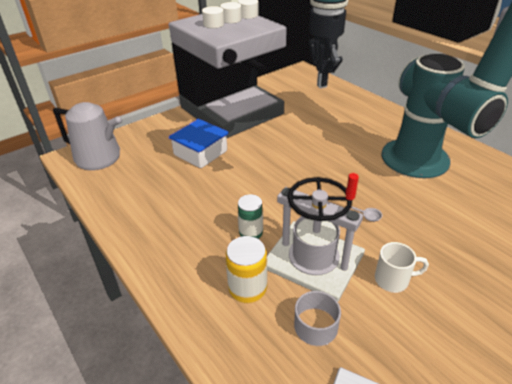

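The handle is back at about (351,187), its start pixels in both views. The other things haven't moved and the arm is clear, so I'm handing in.

```bash
python3 -c "
from workcell import bot
print(bot.finish_job())"
```

```text
the job is handed in; nothing more can be done
None
```

I pushed the wheel one full clockwise turn by its handle, which now rests within about 1 mm of its start by the cameras; the other things look unmoved, the arm is clear, and I handed the job in at about 9 s (no verdict was returned).

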